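# Nest the pipe end caps

## Robot

A 6-joint arm with a two-finger parallel gripper is mounted at the origin on the work surface. World frame = base frame: x ahead of the robot, y to its left, z up, the work surface at z = 0. Lengths are in m, angles in rad, forces in N, time in s.
With the tool pointing down it reaches from about 0.35 to 0.975 m from the base axis. Payload 4.9 kg.
Tool frame: the origin (TCP) lies at the very end of the fingers, on their centre line; the grasp point (between the pads) lies manip.grip_point_offset behind it (manip.grip_point_offset is the distance from the TCP to the grasp point, in m); z points along the fingers, y is the line along which they close (so a half turn about z gives the same grasp; the last joint's range is limited). The gripper opens to 85 mm and grips with 20 to 120 N. Pads are 22 mm wide; open, the fingers measure 114 mm over their backs; the gripper's body (76 mm by 85 mm) begins 54 mm behind the grasp point. The pads swing forward as they close: fully open they stand 13 mm farther back than shut.
Start: joints at [-1.335, 0.053, 1.613, -0, 1.476, -0.119], TCP at [0.217, -0.586, 0.231] pointing down, gripper open.
Joint ranges: [-3.01, 3.01], [-1.01, 2.22], [0.06, 2.58], [-1.02, 4.17], [0.09, 2.62], [-3.14, 3.14]. Speed limits (rad/s): [2.57, 2.57, 3.14, 3.14, 3.14, 3.14].

## Interface

Orientations are given as a unit quaternion [w, x, y, z].
In Python, from plant import manip gives the robot as it stands.
- The arm moves only by the shell command python3 -m crank 'ROWS' [OPENING]. ROWS is JSON, a list of rows, each an object of numbers: "x", "y", "z": the shift along the tool's x, y, z in cm; "turn": the turn about the tool's z in rad. In form: [{"x": .., "y": .., "z": .., "turn": ..}, ...]. A call has 1 to 5 rows; each row shifts and turns the commanded pose from where the row before left it, along the tool's axes as they then stand; what a row does not reach is not made up. A row lasts 1/10 s, in which the tool goes at most 50 mm and 8.59 degrees, less where a joint would pass 70% of its speed; a pose out of reach is approached as far as the arm can. A call with a gripper value outside its range is refused whole. OPENING is the opening in per cent of the stroke, from 0 (shut) to 100 (fully open), set as the call begins (- or left out, the last holds). The fingers move at their own pace and stop on an object; the grip force is fixed at half the most. Time passes only in rows, so rows that do not move let the fingers close. It gives the time, the measured TCP pose, the force, the opening and the grip force at its end, in the units of the state.
- manip.state(): the state, without advancing time (a new reading comes with each control period).
- manip.grab_frame(name): name is "side" or "top" or "wrist"; returns (picture, depth): 400x640x3 uint8, red, green, blue; 400x640 float32, m along the optical axis (not along the pixel's ray), 0 where there is no reading.
- manip.camera_model(name): a dict with "mtx" (3x3 intrinsics, pixels), "world_to_cam" (4x4, takes a point from world to camera coordinates). Camera axes: x right, y down, z forward; pixel columns grow to the right and rows downward; lengths in m; the calibration is good to about 2 mm. A picture is of the moment at which its call begins: read the wrist's pose just before it. camera_model takes no time and is no camera call; for the wrist camera it gives the pose at the moment of the call.
- manip.job_done(): hands the job in; it is judged then, once.
The state is a dict: "time": time; "joint_pos": joint angles; "joint_vel": joint speeds; "joint_efforts": joint torques, N m; "tool_pos": TCP position; "tool_rot": TCP orientation; "contact_force": force on the tool from outside, world axes, zero at the start; "ft_torque": the same for the moment, N m; "gripper_width": opening from 0.0 (shut) to 1.0 (fully open); "grasp_force": force on a finger pad.
Only numpy, scipy, OpenCV 4.12 (cv2) and the standard library are available. Lean on these libraries where they do the work, as an engineer would, in place of code of your own. Each camera call takes 0.05 s, during which the arm holds its last target. There are 200 camera calls.

## Task

Tidy up the three smooth black pipe end caps, the cups with a closed bottom: set the medium cap into the large one and the small cap into the medium one, all mouth up and fully down on the floor of the cap around it. Leave the large cap standing where it is and let go of the finished nest. The open-ended couplings and the short cut of pipe beside them are no part of this job.

Things in the scene. Friction and masses are not known exactly. Their poses are not given: they have to be found in the camera images.
- cap_large: Plain black plastic pipe end cap: a smooth straight round cup with a closed flat bottom 12 mm thick and an open mouth, standing mouth up on the table. The widest and lowest of the three: outer diameter 90, wall 5 (bore 80), height 54 mm. Origin at the centre of its underside, z along its axis towards the mouth. Bystanders up to 85 mm high stand among the caps, all 140 mm or more centre to centre.
- cap_medium: Plain black plastic pipe end cap: a smooth straight round cup with a closed flat bottom 12 mm thick and an open mouth, standing mouth up on the table. The middle one: outer diameter 60, wall 4 (bore 52), height 72 mm; down in the large cap it stands 30 mm above that cap's rim. Origin at the centre of its underside, z along its axis towards the mouth.
- cap_small: Plain black plastic pipe end cap: a smooth straight round cup with a closed flat bottom 12 mm thick and an open mouth, standing mouth up on the table. The narrowest and tallest: outer diameter 34, wall 4, height 90 mm; down in the medium cap it stands 30 mm above that cap's rim. Origin at the centre of its underside, z along its axis towards the mouth.
Not all that is in view belongs to the job. What is shaped like the cap_medium but red is not meant. What is shaped like the cap_small but pink or purple is not meant.

How it is judged:
By the outcome, as a careful person would: the job done as asked, in the order asked, and still so for the second after the job is handed in, with the robot touching nothing.
It also fails if it takes over 59 s, if anything falls off the work surface, if the arm or the gripper's body presses on something with over 40 N, if the wrist force passes 120 N, or if a joint passes its speed limit or range.

## Working session

There is one attempt and no reset: what is moved stays moved. The work goes in short steps, Python scripts to look and compute and a shell command to move; the robot and the scene stay as the last step left them, time stands still between calls to the robot, and variables do not carry over. Pictures are saved under pics/ and viewed, at most 10 in all, crops included, and the job is handed in when it is done.

```bash
mkdir -p pics; ls
cat > h.py <<'E'
import numpy as np,cv2
from plant import manip
def cloud(n):
    c=manip.camera_model(n); p,d=manip.grab_frame(n)
    K=np.array(c["mtx"]);T=np.linalg.inv(np.array(c["world_to_cam"]))
    v,u=np.mgrid[0:400,0:640]
    P=np.stack([(u-K[0,2])/K[0,0]*d,(v-K[1,2])/K[1,1]*d,d,np.ones_like(d)],-1)@T.T
    P=P[...,:3]; P[d==0]=np.nan
    return p,d,P
E
python3 - <<'E'
from h import *
for n in("top","side"):
    p,d,P=cloud(n); cv2.imwrite(f"pics/{n}0.png",p[...,::-1]); np.savez(f"{n}0.npz",p=p,P=P)
s=manip.state();print(s,manip.grip_point_offset)
E
```

```text
pics
{'time': 0.1, 'joint_pos': array([-1.33500661e+00,  5.32953584e-02,  1.61415531e+00, -4.99776054e-06,
        1.47598385e+00, -1.19005541e-01]), 'joint_vel': array([-2.80189131e-04, -2.69211148e-04, -1.65151081e-03,  7.20363312e-05,
       -1.98346898e-04,  2.67355391e-05]), 'joint_efforts': array([-4.35214197e-04, -3.94906104e+01, -3.71362925e+01, -1.04637666e-04,
        3.94812261e-03, -5.23751325e-06]), 'tool_pos': array([ 0.21698841, -0.58552812,  0.23018398]), 'tool_rot': array([-9.19218498e-04,  9.84305803e-01,  1.76468803e-01, -5.62278588e-05]), 'contact_force': array([ 0.48503603, -0.27905328,  0.03487004]), 'ft_torque': array([-0.03839237,  0.00038651, -0.08429291]), 'grasp_force': 0.0, 'gripper_width': 1.0014336914880846} 0.0187
```

View pics/top0.png

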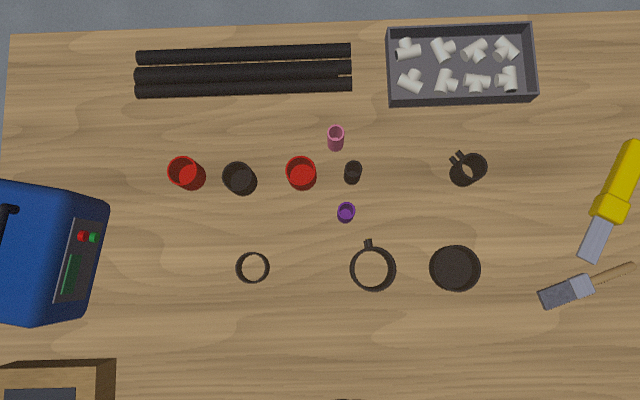

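View pics/side0.png

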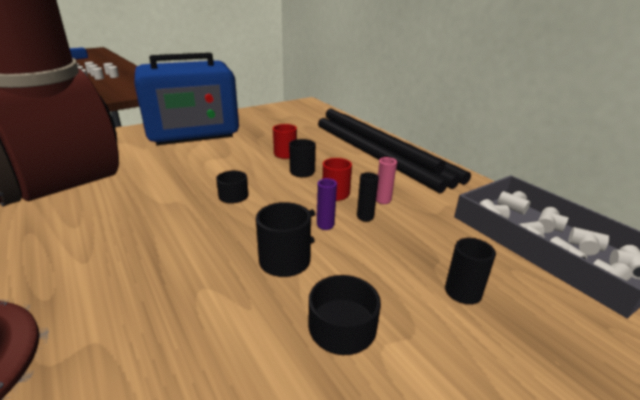

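Run:
```python
from h import *
f=np.load("top0.npz");P=f["P"];p=f["p"]
m=((P[...,2]>.025)&(P[...,2]<.11)).astype(np.uint8)
n,l,s,c=cv2.connectedComponentsWithStats(m)
for i in range(1,n):
    if s[i,4]<40: continue
    k=l==i; z=P[k][:,2]; zt=np.percentile(z,97); q=P[k][z>zt-.006]
    (x,y),r=cv2.minEnclosingCircle((q[:,:2]*1000).astype(np.float32))
    print(c[i].round(),s[i,4],"ztop %.3f circ %.1f %.1f D %.1f"%(zt,x,y,2*r),"col",np.median(p[k],0))
```

```text
[468.  63.] 3372 ztop 0.053 circ 857.5 -234.9 D 339.1 col [71. 68. 70.]
[407.  49.] 380 ztop 0.037 circ 896.6 -128.7 D 54.7 col [176. 172. 165.]
[443.  49.] 386 ztop 0.036 circ 895.0 -202.1 D 54.0 col [178. 175. 168.]
[506.  49.] 375 ztop 0.036 circ 891.3 -336.8 D 53.5 col [176. 172. 165.]
[476.  50.] 384 ztop 0.036 circ 892.1 -271.6 D 53.8 col [175. 172. 164.]
[242.  52.] 2516 ztop 0.035 circ 908.0 221.7 D 460.6 col [44. 41. 40.]
[242.  78.] 6177 ztop 0.061 circ 854.1 231.7 D 420.5 col [45. 41. 39.]
[508.  79.] 388 ztop 0.037 circ 823.7 -337.8 D 53.9 col [176. 173. 165.]
[411.  80.] 388 ztop 0.037 circ 826.5 -131.1 D 51.9 col [177.  173.5 165. ]
[446.  81.] 390 ztop 0.036 circ 823.3 -203.7 D 52.5 col [176.5 172.5 165. ]
[335. 137.] 346 ztop 0.092 circ 701.7 30.8 D 34.2 col [115.  67.  77.]
[614. 200.] 2815 ztop 0.046 circ 598.4 -541.6 D 175.6 col [179. 157.   1.]
[469. 168.] 729 ztop 0.082 circ 629.1 -230.8 D 54.4 col [52. 44. 37.]
[184. 172.] 643 ztop 0.074 circ 641.4 333.3 D 59.5 col [91. 37. 26.]
[300. 172.] 442 ztop 0.075 circ 633.9 101.7 D 60.1 col [100.  38.  27.]
[238. 178.] 530 ztop 0.074 circ 626.9 225.4 D 59.9 col [50. 41. 32.]
[352. 171.] 292 ztop 0.091 circ 630.2 -1.0 D 34.0 col [52. 42. 35.]
[ 87. 260.] 2447 ztop 0.108 circ 477.7 522.9 D 232.2 col [43. 46. 55.]
[346. 212.] 222 ztop 0.093 circ 550.7 15.7 D 33.6 col [80.  49.  85.5]
[375. 267.] 698 ztop 0.087 circ 441.2 -30.9 D 83.7 col [56. 49. 43.]
[457. 268.] 693 ztop 0.056 circ 437.6 -192.8 D 90.2 col [54. 46. 39.]
[250. 268.] 282 ztop 0.048 circ 450.0 203.4 D 62.1 col [56. 49. 43.]
[ 55. 381.] 4120 ztop 0.084 circ 255.1 568.5 D 185.1 col [132. 108.  75.]
```

Top-view candidates:
- **Black, 90 mm wide, 54 mm high:** (457,268), closed floor, fits cap_large. The ring at (375,267) is an open coupling with wood visible through it.
- **Black, 60 mm wide, 72 mm high:** (238,178), closed, fits cap_medium. The (250,268) ring is a 46 mm high open pipe cut, (469,168) is an open coupling with a clip, and (184,172) and (300,172) are red.
- **Black, 34 mm wide, 90 mm high:** (352,171) fits cap_small. (335,137) is pink and (346,212) is purple.

The side view agrees: low cup at (343,313), medium cap at (302,157), small cap at (367,197).

I'll confirm all three in one crop.

```bash
python3 - <<'E'
import cv2,numpy as np
i=cv2.imread("pics/top0.png")
t=[cv2.resize(i[y-32:y+32,x-32:x+32],(260,260),interpolation=cv2.INTER_CUBIC) for x,y in((457,268),(238,178),(352,171))]
cv2.imwrite("pics/crop.png",np.clip(np.hstack(t).astype(float)*1.8,0,255).astype(np.uint8))
E
python3 -m crank '[{"turn":0.12},{"turn":0.12},{"turn":0.115}]'
```

```text
schema error: expected keys x, y, z, turn
```

View pics/crop.png

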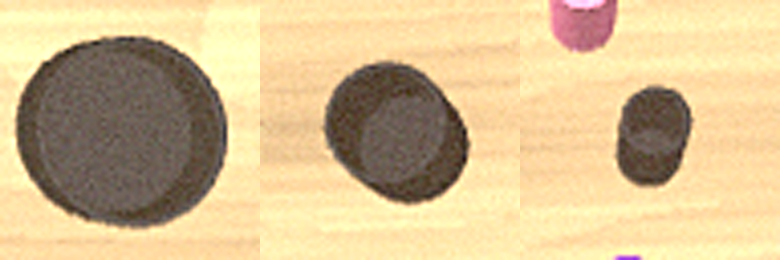

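The crop shows all three (large at top-view 457,268; medium 238,178; small 352,171) as plain black cups with closed dark floors. These are the caps to move.

```bash
python3 -m crank '[{"x":0,"y":0,"z":0,"turn":0.12},{"x":0,"y":0,"z":0,"turn":0.12},{"x":0,"y":0,"z":0,"turn":0.115},{"x":0,"y":0,"z":0,"turn":0}]'
```

```text
time: 0.5
tool_pos: [0.2171, -0.5857, 0.2306]
tool_rot: [-0.001, 1.0, 0.0, -0.0]
contact_force: [0.2, -0.1, -0.2]
gripper_width: 1.006
grasp_force: 0.0
```

```bash
for i in 1; do python3 -m crank '[{"x":2,"y":-4,"z":0,"turn":0},{"x":2,"y":-4,"z":0,"turn":0},{"x":2,"y":-4,"z":0,"turn":0},{"x":2,"y":-4,"z":0,"turn":0},{"x":2,"y":-4,"z":0,"turn":0}]'; python3 -m crank '[{"x":2,"y":-4,"z":0,"turn":0},{"x":2,"y":-4,"z":0,"turn":0},{"x":2,"y":-4,"z":0,"turn":0},{"x":2,"y":-4,"z":0,"turn":0},{"x":2,"y":-4,"z":0,"turn":0}]'; done
```

```text
time: 1.0
tool_pos: [0.3175, -0.3843, 0.231]
tool_rot: [-0.0, 1.0, 0.001, 0.0]
contact_force: [0.3, -0.3, 0.8]
gripper_width: 0.999
grasp_force: 0.0
time: 1.5
tool_pos: [0.4176, -0.1843, 0.2312]
tool_rot: [0.0, 1.0, 0.001, 0.0]
contact_force: [0.5, -1.0, -0.1]
gripper_width: 1.0
grasp_force: 0.0
```

```bash
python3 -m crank '[{"x":2,"y":-4,"z":0,"turn":0},{"x":2,"y":-4,"z":0,"turn":0},{"x":2,"y":-4,"z":0,"turn":0},{"x":2,"y":-4,"z":0,"turn":0},{"x":2,"y":-4,"z":0,"turn":0}]'; python3 -m crank '[{"x":2.5,"y":-4,"z":0,"turn":0},{"x":2.5,"y":-4,"z":0,"turn":0},{"x":2.5,"y":-4,"z":0,"turn":0},{"x":2.5,"y":-4,"z":0,"turn":0},{"x":1,"y":-4.9,"z":0,"turn":0}]'; python3 -m crank '[{"x":0,"y":0,"z":0,"turn":0},{"x":0,"y":0,"z":0,"turn":0}]'
python3 - <<'E'
from h import *
p,d,P=cloud("wrist"); cv2.imwrite("pics/w1.png",p[...,::-1])
z=P[...,2]; q=P[(z>.066)&(z<.08)&(np.hypot(P[...,0]-.627,P[...,1]-.225)<.045)]
print(len(q),cv2.minEnclosingCircle((q[:,:2]*1000).astype(np.float32)) if len(q) else 0, np.nanmax(q[:,2]))
E
```

```text
time: 2.0
tool_pos: [0.5176, 0.0158, 0.2312]
tool_rot: [0.0, 1.0, 0.001, 0.0]
contact_force: [0.2, -0.7, 0.6]
gripper_width: 1.002
grasp_force: 0.0
time: 2.5
tool_pos: [0.6287, 0.2239, 0.2306]
tool_rot: [0.0, 1.0, 0.001, -0.0]
contact_force: [0.1, -0.9, 0.0]
gripper_width: 1.0
grasp_force: 0.0
time: 2.7
tool_pos: [0.627, 0.2238, 0.2304]
tool_rot: [0.0, 1.0, 0.002, -0.001]
contact_force: [-0.3, -0.5, -0.4]
gripper_width: 1.002
grasp_force: 0.0
789 ((627.6236572265625, 224.70716857910156), 29.915517807006836) 0.0749547950047208
```

View pics/w1.png

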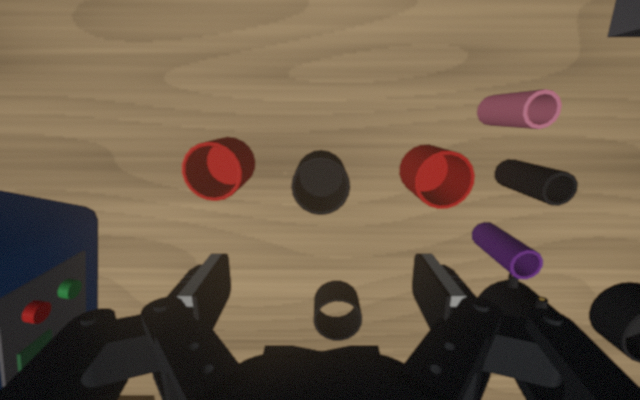

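The wrist view shows the black cap at (321,182), midway between the fingers, with a red cup on each side. Wrist depth puts it at (0.6276, 0.2247) with D 59.8, which agrees with the top camera. I'll lower over it.

```bash
python3 -m crank '[{"x":0.05,"y":-0.1,"z":3.7,"turn":0},{"x":0,"y":0,"z":3.7,"turn":0},{"x":0,"y":0,"z":3.7,"turn":0},{"x":0,"y":0,"z":3.7,"turn":0},{"x":0,"y":0,"z":0,"turn":0}]'; python3 -m crank '[{"x":0,"y":0,"z":2,"turn":0},{"x":0,"y":0,"z":1.7,"turn":0},{"x":0,"y":0,"z":0,"turn":0}]'
```

```text
time: 3.25
tool_pos: [0.6229, 0.221, 0.0764]
tool_rot: [0.002, 1.0, -0.001, -0.006]
contact_force: [-0.2, -0.1, -0.6]
gripper_width: 1.004
grasp_force: 0.0
time: 3.55
tool_pos: [0.6265, 0.2228, 0.0448]
tool_rot: [0.0, 1.0, -0.0, -0.002]
contact_force: [-0.5, -0.9, 0.2]
gripper_width: 1.001
grasp_force: 0.0
```

```bash
python3 -m crank '[{"x":0,"y":-0.1,"z":0,"turn":0},{"x":0,"y":0,"z":0,"turn":0},{"x":0,"y":0,"z":0,"turn":0}]'; python3 -m crank '[{"x":0,"y":0,"z":0,"turn":0},{"x":0,"y":0,"z":0,"turn":0},{"x":0,"y":0,"z":0,"turn":0},{"x":0,"y":0,"z":0,"turn":0},{"x":0,"y":0,"z":0,"turn":0}]' 0;python3 -m crank '[{"x":0,"y":0,"z":0,"turn":0},{"x":0,"y":0,"z":0,"turn":0},{"x":0,"y":0,"z":0,"turn":0}]'
```

```text
time: 3.85
tool_pos: [0.6287, 0.2251, 0.0479]
tool_rot: [-0.0, 1.0, 0.0, 0.001]
contact_force: [0.3, 0.8, -0.3]
gripper_width: 1.002
grasp_force: 0.0
time: 4.35
tool_pos: [0.6284, 0.2249, 0.0471]
tool_rot: [-0.0, 1.0, -0.0, 0.001]
contact_force: [0.7, -0.1, 3.3]
gripper_width: 0.671
grasp_force: 65.1
time: 4.65
tool_pos: [0.6284, 0.2249, 0.0471]
tool_rot: [-0.0, 1.0, -0.0, 0.001]
contact_force: [0.3, -0.8, 5.4]
gripper_width: 0.673
grasp_force: 65.3
```

```bash
python3 -m crank '[{"x":0,"y":0,"z":-1.5,"turn":0},{"x":0,"y":0,"z":-3,"turn":0},{"x":0,"y":0,"z":-4,"turn":0},{"x":0,"y":0,"z":-3,"turn":0},{"x":0,"y":0,"z":-1,"turn":0}]'; python3 -m crank '[{"x":0,"y":0,"z":0,"turn":0},{"x":-0.95,"y":2.1,"z":0,"turn":0},{"x":-1.9,"y":4.2,"z":0,"turn":0},{"x":-1.9,"y":4.2,"z":0,"turn":0},{"x":-1.9,"y":4.2,"z":0,"turn":0}]';python3 -m crank '[{"x":-1.9,"y":4.2,"z":0,"turn":0},{"x":-1.9,"y":4.2,"z":0,"turn":0},{"x":-1.9,"y":4.2,"z":0,"turn":0},{"x":-1.9,"y":4.2,"z":0,"turn":0},{"x":-1.9,"y":4.2,"z":0,"turn":0}]'
python3 -m crank '[{"x":-1.9,"y":4.2,"z":0,"turn":0},{"x":-0.95,"y":1.9,"z":0,"turn":0},{"x":0,"y":0,"z":0,"turn":0},{"x":0,"y":0,"z":0,"turn":0},{"x":0,"y":0,"z":0,"turn":0}]'
python3 - <<'E'
from h import *
print(manip.state()["tool_pos"])
for n in("top","side","wrist"):
    p,d,P=cloud(n); cv2.imwrite(f"pics/{n}2.png",p[...,::-1]);np.savez(f"{n}2.npz",p=p,P=P)
    z=P[...,2]; k=(np.hypot(P[...,0]-.4376,P[...,1]+.1928)<.06)
    for lo,hi in((.045,.06),(.085,.1),(.1,.115),(.12,.16),(.16,.19)):
        q=P[k&(z>lo)&(z<hi)]
        if len(q)>20: (x,y),r=cv2.minEnclosingCircle((q[:,:2]*1000).astype(np.float32)); print(n,lo,len(q),round(x,1),round(y,1),"D",round(2*r,1),"z",q[:,2].min().round(4),q[:,2].max().round(4))
E
```

```text
time: 5.15
tool_pos: [0.6294, 0.2254, 0.176]
tool_rot: [-0.001, 1.0, 0.0, 0.003]
contact_force: [-0.6, 0.4, -0.8]
gripper_width: 0.668
grasp_force: 64.7
time: 5.65
tool_pos: [0.5585, 0.0767, 0.1677]
tool_rot: [0.0, 1.0, 0.0, -0.003]
contact_force: [0.0, -0.3, 0.3]
gripper_width: 0.666
grasp_force: 64.7
time: 6.15
tool_pos: [0.4636, -0.1328, 0.1682]
tool_rot: [-0.001, 1.0, 0.0, -0.002]
contact_force: [0.6, -1.1, -0.8]
gripper_width: 0.667
grasp_force: 64.7
time: 6.65
tool_pos: [0.4374, -0.1919, 0.1699]
tool_rot: [-0.001, 1.0, 0.0, -0.001]
contact_force: [0.5, 0.1, -0.5]
gripper_width: 0.671
grasp_force: 64.8
[ 0.43742325 -0.19191453  0.16989852]
top 0.045 312 437.5 -192.9 D 90.1 z 0.0453 0.0577
top 0.12 121 436.7 -186.5 D 57.9 z 0.1276 0.1597
top 0.16 89 437.5 -184.6 D 58.0 z 0.1601 0.1897
side 0.045 1304 435.5 -194.5 D 91.0 z 0.045 0.0564
side 0.12 1271 434.0 -193.1 D 60.0 z 0.1246 0.16
side 0.16 1833 434.2 -191.8 D 85.7 z 0.16 0.19
wrist 0.045 1232 438.1 -193.9 D 89.6 z 0.0452 0.0566
wrist 0.12 5420 439.7 -191.6 D 58.3 z 0.1283 0.16
wrist 0.16 6537 445.5 -191.3 D 84.4 z 0.16 0.19
```

View pics/side2.png

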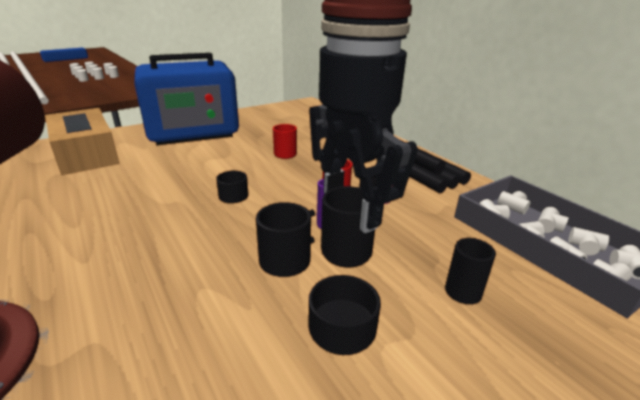

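The medium cap hangs upright at side-view (348,230), over the large cap's mouth (343,313), within 2 mm of centre. Lowering it now.

```bash
python3 -m crank '[{"x":0.1,"y":0.1,"z":2,"turn":0},{"x":0,"y":0,"z":2.5,"turn":0},{"x":0,"y":0,"z":2.5,"turn":0},{"x":0,"y":0,"z":1.5,"turn":0},{"x":0,"y":0,"z":1,"turn":0}]';python3 -m crank '[{"x":0,"y":0,"z":0.5,"turn":0},{"x":0,"y":0,"z":0,"turn":0},{"x":0,"y":0,"z":0,"turn":0},{"x":0,"y":0,"z":0,"turn":0}]'
```

```text
time: 7.3
tool_pos: [0.4383, -0.193, 0.0747]
tool_rot: [-0.001, 1.0, 0.001, -0.001]
contact_force: [0.2, -0.1, -0.3]
gripper_width: 0.67
grasp_force: 64.7
time: 7.7
tool_pos: [0.4395, -0.1945, 0.0725]
tool_rot: [0.001, 1.0, -0.0, 0.001]
contact_force: [0.4, 0.6, -1.2]
gripper_width: 0.671
grasp_force: 64.7
```

```bash
python3 -m crank '[{"x":0,"y":0,"z":0.4,"turn":0},{"x":0,"y":0,"z":0.4,"turn":0},{"x":0,"y":0,"z":0.2,"turn":0},{"x":0,"y":0,"z":0,"turn":0},{"x":0,"y":0,"z":0,"turn":0}]';python3 -m crank '[{"x":0,"y":0,"z":0,"turn":0},{"x":0,"y":0,"z":0,"turn":0}]'
```

```text
time: 8.2
tool_pos: [0.4386, -0.1941, 0.0612]
tool_rot: [-0.0, 1.0, -0.0, -0.0]
contact_force: [0.1, -1.0, -0.8]
gripper_width: 0.672
grasp_force: 64.7
time: 8.4
tool_pos: [0.4388, -0.1942, 0.0615]
tool_rot: [0.0, 1.0, -0.0, 0.0]
contact_force: [0.4, -0.4, -0.5]
gripper_width: 0.664
grasp_force: 64.7
```

```bash
python3 -m crank '[{"x":0,"y":0,"z":0.15,"turn":0},{"x":0,"y":0,"z":0,"turn":0},{"x":0,"y":0,"z":0,"turn":0},{"x":0,"y":0,"z":0,"turn":0}]';python3 -m crank '[{"x":0,"y":0,"z":0,"turn":0},{"x":0,"y":0,"z":0,"turn":0},{"x":0,"y":0,"z":0,"turn":0},{"x":0,"y":0,"z":0,"turn":0},{"x":0,"y":0,"z":0,"turn":0}]' 100
```

```text
time: 8.8
tool_pos: [0.4387, -0.1941, 0.0598]
tool_rot: [0.0, 1.0, -0.0, 0.0]
contact_force: [1.0, -0.7, -1.1]
gripper_width: 0.671
grasp_force: 64.7
time: 9.3
tool_pos: [0.4388, -0.1942, 0.0599]
tool_rot: [0.0, 1.0, -0.0, 0.0]
contact_force: [0.5, 0.1, 0.1]
gripper_width: 1.002
grasp_force: 0.0
```

```bash
python3 -m crank '[{"x":0,"y":0,"z":-2,"turn":0},{"x":0,"y":0,"z":-4,"turn":0},{"x":0,"y":0,"z":-4,"turn":0},{"x":0,"y":0,"z":-4,"turn":0},{"x":0,"y":0,"z":-3,"turn":0}]';python3 -m crank '[{"x":3.2,"y":-3.2,"z":0,"turn":0},{"x":3.2,"y":-3.2,"z":0,"turn":0},{"x":3.2,"y":-3.2,"z":0,"turn":0},{"x":3.2,"y":-3.2,"z":0,"turn":0},{"x":3.2,"y":-3.2,"z":0,"turn":0}]';python3 -m crank '[{"x":3.2,"y":-3.2,"z":0,"turn":0},{"x":0,"y":0,"z":0,"turn":0},{"x":0,"y":0,"z":0,"turn":0},{"x":0,"y":0,"z":0,"turn":0}]' 75
python3 - <<'E'
from h import *
def circ(n,P,x0,y0,lo,hi,R):
    z=P[...,2]; q=P[(z>lo)&(z<hi)&(np.hypot(P[...,0]-x0,P[...,1]-y0)<R)]
    if len(q)>10:
        (x,y),r=cv2.minEnclosingCircle((q[:,:2]*1000).astype(np.float32)); print(n,lo,len(q),round(x,1),round(y,1),"D",round(2*r,1),"zmax",q[:,2].max().round(4))
for n in("top","side","wrist"):
    p,d,P=cloud(n); cv2.imwrite(f"pics/{n}3.png",p[...,::-1])
    circ(n,P,.4376,-.193,.047,.058,.06);circ(n,P,.4376,-.193,.079,.1,.06);circ(n,P,.63,-.001,.084,.097,.03)
print(manip.state()["tool_pos"])
E
```

```text
time: 9.8
tool_pos: [0.4392, -0.1944, 0.2329]
tool_rot: [0.001, 1.0, -0.0, 0.001]
contact_force: [0.1, -0.5, 0.7]
gripper_width: 1.001
grasp_force: 0.0
time: 10.3
tool_pos: [0.5998, -0.0327, 0.2298]
tool_rot: [0.0, 1.0, -0.0, 0.0]
contact_force: [0.8, -0.5, 0.3]
gripper_width: 0.998
grasp_force: 0.0
time: 10.7
tool_pos: [0.6303, -0.0026, 0.2296]
tool_rot: [0.0, 1.0, -0.0, -0.0]
contact_force: [-0.1, 0.2, 0.2]
gripper_width: 0.748
grasp_force: 0.0
top 0.047 521 437.8 -192.8 D 90.1 zmax 0.058
top 0.079 242 437.9 -192.6 D 59.7 zmax 0.0878
top 0.084 54 634.5 -0.9 D 30.9 zmax 0.0928
side 0.047 1341 434.9 -195.0 D 90.2 zmax 0.058
side 0.079 599 436.3 -194.9 D 61.7 zmax 0.0858
side 0.084 143 627.9 -2.5 D 35.9 zmax 0.0913
wrist 0.047 90 438.8 -189.1 D 89.2 zmax 0.0555
wrist 0.079 78 433.2 -194.6 D 58.0 zmax 0.0858
wrist 0.084 460 630.9 -2.0 D 33.9 zmax 0.0928
[ 0.63022665 -0.00309505  0.23008969]
```

View pics/wrist3.png

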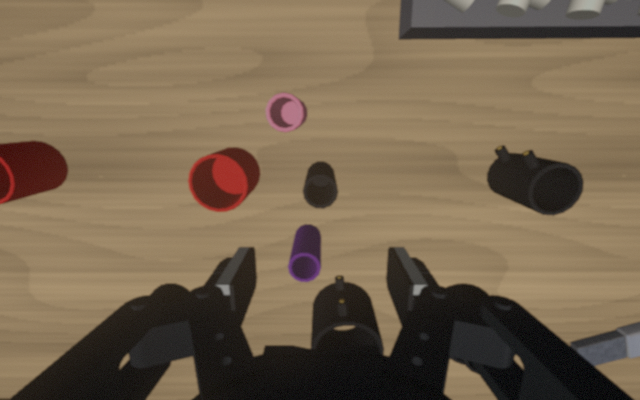

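View pics/side3.png

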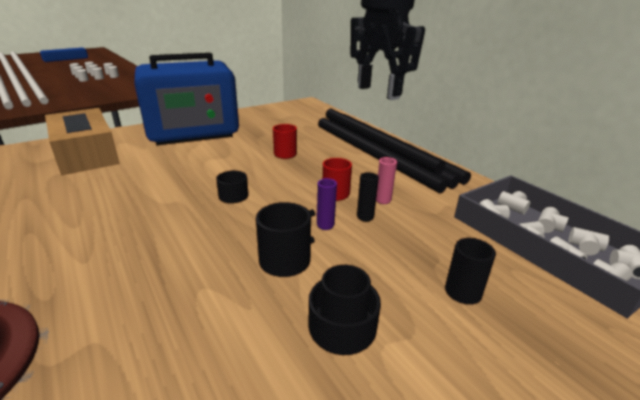

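The side view shows the medium cap upright inside the large one at (345,295). Its rim reads about 84 mm and both centres match within 1 mm, so it is fully seated. The wrist view shows the small black cap at (320,185), centred between the fingers. Lowering over it.

```bash
python3 -m crank '[{"x":0,"y":-0.1,"z":4,"turn":0},{"x":0,"y":0,"z":4,"turn":0},{"x":0,"y":0,"z":4,"turn":0},{"x":0,"y":0,"z":2.4,"turn":0},{"x":0,"y":0,"z":1.8,"turn":0}]'; python3 -m crank '[{"x":0,"y":0,"z":0,"turn":0},{"x":0,"y":0,"z":0,"turn":0},{"x":0,"y":0,"z":0,"turn":0},{"x":0,"y":0,"z":0,"turn":0}]'
```

```text
time: 11.35
tool_pos: [0.6292, -0.0018, 0.0656]
tool_rot: [-0.0, 1.0, -0.001, -0.001]
contact_force: [-0.0, 0.3, 1.2]
gripper_width: 0.751
grasp_force: 0.0
time: 11.75
tool_pos: [0.6322, -0.0014, 0.0701]
tool_rot: [0.0, 1.0, -0.0, 0.002]
contact_force: [-0.4, 0.3, -0.3]
gripper_width: 0.748
grasp_force: 0.0
```

```bash
python3 -m crank '[{"x":-0.1,"y":0,"z":0.4,"turn":0},{"x":0,"y":0,"z":0,"turn":0},{"x":0,"y":0,"z":0,"turn":0},{"x":0,"y":0,"z":0,"turn":0}]'; python3 -m crank '[{"x":0,"y":0,"z":0,"turn":0},{"x":0,"y":0,"z":0,"turn":0},{"x":0,"y":0,"z":0,"turn":0},{"x":0,"y":0,"z":0,"turn":0},{"x":0,"y":0,"z":0,"turn":0}]' 0; python3 -m crank '[{"x":0,"y":0,"z":0,"turn":0},{"x":0,"y":0,"z":0,"turn":0},{"x":0,"y":0,"z":0,"turn":0}]'
```

```text
time: 12.15
tool_pos: [0.6297, -0.0011, 0.0638]
tool_rot: [-0.0, 1.0, -0.0, -0.0]
contact_force: [-0.1, 0.1, -0.3]
gripper_width: 0.749
grasp_force: 0.0
time: 12.65
tool_pos: [0.6301, -0.0012, 0.0642]
tool_rot: [0.0, 1.0, -0.0, 0.0]
contact_force: [0.6, -0.6, 1.8]
gripper_width: 0.383
grasp_force: 59.7
time: 12.95
tool_pos: [0.63, -0.0012, 0.0641]
tool_rot: [0.0, 1.0, -0.0, 0.0]
contact_force: [0.2, 0.4, 2.1]
gripper_width: 0.386
grasp_force: 59.8
```

```bash
python3 -m crank '[{"x":0,"y":0,"z":-1.5,"turn":0},{"x":0,"y":0,"z":-3,"turn":0},{"x":0,"y":0,"z":-4,"turn":0},{"x":0,"y":0,"z":-3,"turn":0},{"x":0,"y":0,"z":-1,"turn":0}]'; python3 -m crank '[{"x":0,"y":0,"z":0,"turn":0},{"x":-1.6,"y":1.6,"z":0,"turn":0},{"x":-3.2,"y":3.2,"z":0,"turn":0},{"x":-3.2,"y":3.2,"z":0,"turn":0},{"x":-3.2,"y":3.2,"z":0,"turn":0}]';python3 -m crank '[{"x":-3.2,"y":3.2,"z":0,"turn":0},{"x":-3.2,"y":3.2,"z":0,"turn":0},{"x":-1.6,"y":1.5,"z":0,"turn":0},{"x":0,"y":0,"z":0,"turn":0},{"x":0,"y":0,"z":0,"turn":0}]'
python3 -m crank '[{"x":0,"y":0,"z":0,"turn":0},{"x":0,"y":0,"z":0,"turn":0}]'
python3 - <<'E'
from h import *
print(manip.state()["tool_pos"])
for n in("top","side","wrist"):
    p,d,P=cloud(n); cv2.imwrite(f"pics/{n}4.png",p[...,::-1])
    z=P[...,2]; k=(np.hypot(P[...,0]-.4376,P[...,1]+.1928)<.05)
    for lo,hi in((.047,.058),(.079,.095),(.11,.165),(.165,.18)):
        q=P[k&(z>lo)&(z<hi)]
        if len(q)>20: (x,y),r=cv2.minEnclosingCircle((q[:,:2]*1000).astype(np.float32)); print(n,lo,len(q),round(x,1),round(y,1),"D",round(2*r,1),"z",q[:,2].min().round(4),q[:,2].max().round(4))
E
```

```text
time: 13.45
tool_pos: [0.6316, -0.0012, 0.194]
tool_rot: [0.0, 1.0, -0.0, 0.003]
contact_force: [-0.1, -0.3, 0.2]
gripper_width: 0.385
grasp_force: 59.6
time: 13.95
tool_pos: [0.5149, -0.1133, 0.1855]
tool_rot: [-0.001, 1.0, 0.0, -0.003]
contact_force: [0.6, -1.0, 0.1]
gripper_width: 0.385
grasp_force: 59.7
time: 14.45
tool_pos: [0.4368, -0.1916, 0.1868]
tool_rot: [-0.001, 1.0, -0.001, -0.001]
contact_force: [0.2, -0.0, -0.9]
gripper_width: 0.383
grasp_force: 59.7
time: 14.65
tool_pos: [0.4381, -0.1913, 0.1882]
tool_rot: [-0.0, 1.0, 0.001, -0.0]
contact_force: [0.9, 0.7, -0.5]
gripper_width: 0.387
grasp_force: 59.7
[ 0.43811464 -0.19125359  0.18820216]
top 0.047 407 437.6 -192.6 D 90.1 z 0.047 0.0579
top 0.079 183 437.9 -192.5 D 59.5 z 0.0792 0.0884
top 0.11 24 438.9 -186.5 D 32.6 z 0.1316 0.1633
side 0.047 1350 434.7 -195.0 D 89.9 z 0.047 0.058
side 0.079 605 435.4 -194.8 D 60.7 z 0.0791 0.0865
side 0.11 816 436.1 -192.6 D 34.1 z 0.1255 0.165
side 0.165 366 436.0 -192.5 D 34.0 z 0.165 0.1799
wrist 0.047 1520 437.9 -194.1 D 89.7 z 0.047 0.0579
wrist 0.079 779 438.3 -194.1 D 59.8 z 0.079 0.0869
wrist 0.11 727 441.6 -191.6 D 32.2 z 0.1292 0.165
wrist 0.165 824 441.8 -190.9 D 33.1 z 0.1651 0.18
```

View pics/side4.png

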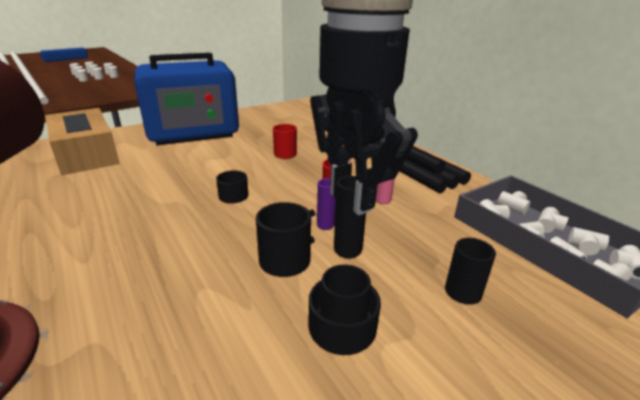

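The small cap hangs upright at (349,215). It sits about 2 mm to the +y side of the medium mouth at (347,285), so I'll correct that while lowering.

```bash
python3 -m crank '[{"x":0,"y":0.2,"z":1,"turn":0},{"x":0,"y":0,"z":2,"turn":0},{"x":0,"y":0,"z":2,"turn":0},{"x":0,"y":0,"z":2,"turn":0},{"x":0,"y":0,"z":1,"turn":0}]';python3 -m crank '[{"x":0,"y":0,"z":0.5,"turn":0},{"x":0,"y":0,"z":0,"turn":0},{"x":0,"y":0,"z":0,"turn":0},{"x":0,"y":0,"z":0,"turn":0}]'
```

```text
time: 15.3
tool_pos: [0.4365, -0.1933, 0.1061]
tool_rot: [-0.001, 1.0, -0.0, -0.002]
contact_force: [0.1, -0.1, -0.9]
gripper_width: 0.387
grasp_force: 59.7
time: 15.7
tool_pos: [0.4384, -0.1946, 0.105]
tool_rot: [0.001, 1.0, -0.0, 0.001]
contact_force: [0.9, 0.2, -0.5]
gripper_width: 0.385
grasp_force: 59.7
```

Target TCP height is about 0.0885, so 1.6 cm remains.

```bash
python3 -m crank '[{"x":0,"y":-0.05,"z":0.5,"turn":0},{"x":0,"y":0,"z":0.5,"turn":0},{"x":0,"y":0,"z":0.3,"turn":0},{"x":0,"y":0,"z":0,"turn":0},{"x":0,"y":0,"z":0,"turn":0}]';python3 -m crank '[{"x":0,"y":0,"z":0,"turn":0},{"x":0,"y":0,"z":0,"turn":0}]'
```

```text
time: 16.2
tool_pos: [0.4376, -0.1935, 0.0906]
tool_rot: [-0.0, 1.0, -0.0, -0.0]
contact_force: [-0.7, 0.2, -0.6]
gripper_width: 0.389
grasp_force: 59.7
time: 16.4
tool_pos: [0.4378, -0.1937, 0.091]
tool_rot: [0.0, 1.0, -0.0, 0.0]
contact_force: [0.2, -0.8, -1.3]
gripper_width: 0.387
grasp_force: 59.7
```

```bash
python3 -m crank '[{"x":0,"y":0,"z":0.15,"turn":0},{"x":0,"y":0,"z":0.1,"turn":0},{"x":0,"y":0,"z":0,"turn":0},{"x":0,"y":0,"z":0,"turn":0},{"x":0,"y":0,"z":0,"turn":0}]';python3 -m crank '[{"x":0,"y":0,"z":0,"turn":0},{"x":0,"y":0,"z":0,"turn":0},{"x":0,"y":0,"z":0,"turn":0},{"x":0,"y":0,"z":0,"turn":0},{"x":0,"y":0,"z":0,"turn":0}]' 80;python3 -m crank '[{"x":0,"y":0,"z":-1,"turn":0},{"x":0,"y":0,"z":-4,"turn":0},{"x":0,"y":0,"z":-4,"turn":0},{"x":0,"y":0,"z":-4,"turn":0},{"x":0,"y":0,"z":-2,"turn":0}]'; python3 -m crank '[{"x":0,"y":4,"z":0,"turn":0},{"x":0,"y":4,"z":0,"turn":0},{"x":0,"y":4,"z":0,"turn":0},{"x":0,"y":4,"z":0,"turn":0},{"x":0,"y":0,"z":0,"turn":0}]'
python3 - <<'E'
from h import *
for n in("top","side"):
    p,d,P=cloud(n); cv2.imwrite(f"pics/{n}5.png",p[...,::-1])
    z=P[...,2]; k=(np.hypot(P[...,0]-.4376,P[...,1]+.1928)<.06)
    for lo,hi in((.047,.058),(.079,.088),(.109,.13)):
        q=P[k&(z>lo)&(z<hi)]
        if len(q)>20: (x,y),r=cv2.minEnclosingCircle((q[:,:2]*1000).astype(np.float32)); print(n,lo,len(q),round(x,1),round(y,1),"D",round(2*r,1),"z",q[:,2].min().round(4),q[:,2].max().round(4))
E
```

```text
time: 16.9
tool_pos: [0.4377, -0.1936, 0.0882]
tool_rot: [-0.0, 1.0, -0.0, -0.0]
contact_force: [1.2, -0.4, -1.2]
gripper_width: 0.386
grasp_force: 59.8
time: 17.4
tool_pos: [0.4377, -0.1936, 0.0884]
tool_rot: [0.0, 1.0, -0.0, 0.0]
contact_force: [-0.3, 0.3, -0.6]
gripper_width: 0.797
grasp_force: 0.0
time: 17.9
tool_pos: [0.4391, -0.1945, 0.2439]
tool_rot: [0.002, 1.0, -0.0, 0.003]
contact_force: [0.4, -0.1, -0.2]
gripper_width: 0.802
grasp_force: 0.0
time: 18.4
tool_pos: [0.4371, -0.3574, 0.2389]
tool_rot: [0.001, 1.0, -0.002, -0.0]
contact_force: [0.2, 0.3, 0.2]
gripper_width: 0.801
grasp_force: 0.0
top 0.047 529 437.6 -192.8 D 90.4 z 0.0471 0.058
top 0.079 273 438.4 -192.6 D 60.1 z 0.0793 0.088
top 0.109 143 437.9 -193.0 D 34.0 z 0.109 0.1173
side 0.047 1164 435.3 -194.6 D 90.8 z 0.047 0.058
side 0.079 620 435.4 -194.6 D 61.1 z 0.079 0.088
side 0.109 333 435.7 -194.7 D 34.7 z 0.1091 0.1157
```

View pics/side5.png

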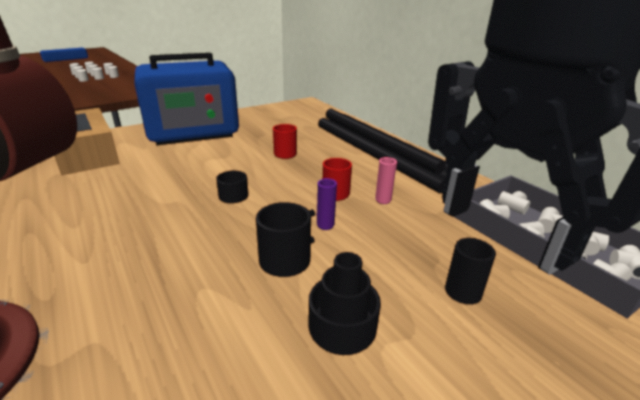

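The side view shows all three caps nested and upright at (345,300). The rims read about 54, 84 and 114 mm, concentric, and the gripper is well clear. Handing in.

```bash
python3 -c "from plant import manip; print(manip.job_done())"
```

```text
the job is handed in; nothing more can be done
None
```

The medium cap is down in the large one and the small cap in the medium, all mouth up and fully seated; the large cap stayed where it was, the gripper has let go and is clear, and I handed the job in after about 18.5 s.

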